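# Wedge the rocking chest steady

## Robot

A 7-joint arm with a two-finger parallel gripper is mounted at the origin on the work surface. World frame = base frame: x ahead of the robot, y to its left, z up, the work surface at z = 0. Lengths are in m, angles in rad, forces in N, time in s.
With the tool pointing down it reaches from about 0.4 to 0.85 m from the base axis. Payload 10.4 kg.
Tool frame: the origin (TCP) lies midway between the tips of the shut fingers; the grasp point (between the pads) lies 19 mm behind it; y points along the fingers, x is the direction in which the jaws open and shut, and the axes are right-handed (so a half turn about y gives the same grasp; the last joint's range is limited). The gripper opens to 87 mm and grips with 3 to 60 N. Pads are 19 mm wide; open, the fingers measure 117 mm over their backs; the gripper's body (75 mm by 190 mm) begins 51 mm behind the grasp point.
Start: joints at [-1.238, 0.332, -0.065, 1.46, 0.022, 1.35, -0.088], TCP at [0.218, 0.586, 0.223] pointing down, gripper open.
Joint ranges: [-2.6, 2.6], [-0.5, 2.12], [-1.47, 1.34], [0.16, 2.42], [-1.27, 4.41], [0.06, 2.06], [-2.6, 2.6]. Speed limits (rad/s): [2.22, 2.22, 2.79, 2.79, 3.14, 3.14, 3.14].

## Interface

Orientations are given as a unit quaternion [x, y, z, w].
In Python, from bench import r gives the robot as it stands. The module is installed in compiled form; this text tells all that it offers.
- The arm moves only by the tool arm_command, never from a script. Its argument "deltas" is one flat list of numbers, 6 for each row, row after row: the shift along the tool's x, y, z in m, then the turn, a rotation vector about the tool's x, y, z in degrees. In form: [tx, ty, tz, ax, ay, az, tx, ty, tz, ax, ay, az, ...]. A call has 1 to 8 rows; each row is the pose to reach, as a shift and turn from the pose commanded when the call began, along the tool's axes at that moment; what a row does not reach only later rows make up. A row lasts 1/8 s, in which the tool goes at most 62.5 mm and 10.7 degrees, less where a joint would pass 70% of its speed; a pose out of reach is approached as far as the arm can. A call with a gripper value outside its range is refused whole. "hand" is the opening, from 0 (shut) to 1 (fully open), set as the call begins (left out, the last holds). The fingers move at their own pace and stop on an object; "grip_force" is the grip in N (left out, the last holds). Time passes only in rows, so rows that repeat a pose let the fingers close. It gives the time, the measured TCP pose, the force and the opening at its end, in the units of the state.
- r.read_state(): the state, without advancing time (a new reading comes with each control period).
- r.camera(name): name is "side" or "top" or "wrist"; returns a dict with "image" (480x640x3 uint8, red, green, blue), "intrinsics" (3x3 intrinsics, pixels), "world_from_camera" (4x4, takes a point from camera to world coordinates); the wrist camera has in their place "hand_eye" (4x4, takes a point from camera to tool coordinates, whose origin is the TCP and whose axes are the tool frame's). Camera axes: x right, y down, z forward; pixel columns grow to the right and rows downward; lengths in m; the calibration is good to about 2 mm. A picture is of the moment at which its call begins: read the wrist's pose just before it. There is no depth.
- r.close_job(): hands the job in, once; it reports no verdict.
Trained networks look in a picture, given as the dict that the camera call returned (one of the last four; its "shot" number tells which), for a name from the list of things; names that differ only in an ending like _2 or _b are one class to them, and where a whole thing is asked for, a point or a joint stands for the part that bears it (a point fixed in the world has none). Each returns a list of dicts, best first, with "conf" (0 to 1); they miss things now and then, are a little off and sometimes report something else, mostly with a low value. They report only what shows in the picture. A call takes as long as a camera call. They do not tell look-alikes from the thing itself.
- r.boxes_of(picture, query): "centre" ([row, column] in pixels, amid what is visible of it).
- r.regions_of(picture, query): "region" (480x640 bool, what is visible of it) and "centre" ([row, column] in pixels, amid what is visible of it).
The state is a dict: "time": time; "joint_positions": joint angles; "joint_vel": joint speeds; "joint_torque": joint torques, N m; "ee_pos": TCP position; "eef_rot": TCP orientation; "ft_force": force on the tool from outside, world axes, zero at the start; "torque": the same for the moment, N m; "width": finger opening in m.
Only numpy, scipy, OpenCV 4.12 (cv2) and the standard library are available. Lean on these libraries where they do the work, as an engineer would, in place of code of your own. Each camera call takes 0.05 s, during which the arm holds its last target.

## Task

The small plywood chest on the bench rocks because one of its feet is too short. Push the wooden wedge along the bench, thin end first, under that short foot until it is snug and carries weight there; then press down firmly for a second on the chest's top at the corner above the short foot to prove that it no longer rocks (push the wedge farther in if it still does). Do not jack the chest up off its other feet or shift it; nothing is to be picked up, the other things on the bench stay as they are, and at the end take the hand away.

Things in the scene. Friction and masses are not known exactly. Their poses are not given: they have to be found in the camera images.
- chest: Closed plywood chest, loose, 2.5 to 3.6 kg, 180 (x) x 220 (y) mm; flat lid top at 95 mm, wooden underside at 30 mm; origin on the bench under its middle. Four ball-shaped feet 28 mm wide at x = +-70, y = +-90 mm; the one at x = +70, y = -90 is short. It rests level on the other three. A steel bow, 90 mm long (y), 30 mm high, stands mid-lid.
- short_foot (a point): Point on the chest's underside, 30 mm above the bench, exactly above the centre of the short foot (corner on the clasp side, nearest the wedge); axes as the chest's. The foot's round bottom hangs 6 to 9.5 mm above the bench (it differs each time and is not told; the foot is stiff and keeps its length).
- corner_top (a point): Point on the chest's flat top, 95 mm above the bench, exactly above the centre of the short foot, 20 mm in from both edges: the place to press. Axes as the chest's. Before wedging, a steady press of 2 to 4 N here rocks the corner down by the foot's gap and outwards (x 0.79, y -0.61) nearly as far; a stiff finger that does not follow outwards needs more. Once wedged it sinks under 1 mm.
- wedge: Plain wooden wedge lying loose beside the chest, 140 mm long (y), 60 mm wide (x), 80 g. Origin at the middle of its flat underside. Its thin end points to its own +y: 2 mm thick there, rising evenly to 22 mm at the upright back face (y = -70 mm). It starts with the thin end towards the short foot, somewhat askew and to one side.
- wedge_tip (a point): Middle of the wedge's thin edge, on the bench (70 mm ahead of the wedge's origin); axes as the wedge's. It slides with under 1 N until it wedges, with its tip 25 to 55 mm past the foot's centre; 4 to 8 N of push then makes it snug, and friction holds it there. A much harder push jacks the chest up or shifts it.
- wedge_back (a point): Middle of the wedge's upright back face, 11 mm above the bench: the face to push on, 60 mm wide and 22 mm high; axes as the wedge's.
- offcut: Bystander: flat wooden block 45 x 70 x 18 mm, near the wedge. Origin under its middle.
- stick: Bystander: square stick 12 x 90 x 12 mm near the wedge. Origin under its middle.
- sanding_block: Bystander: cork block 45 x 100 x 32 mm beside the chest. Origin under its middle.
- paint_jar: Bystander: jar, 60 mm wide, 85 mm high, beside the chest. Origin under its middle.
- glue: Bystander: bottle, 56 mm wide, 160 mm high. Origin under its middle.
- mallet: Bystander: hammer lying on the bench.
- screwdriver: Bystander: screwdriver lying on the bench.
Mind the look-alikes: they are no part of the job. Leave any purple look-alike of the wedge alone.

How it is judged:
By the outcome, as a careful person would: the job done as asked, in the order asked, and still so for the second after the job is handed in, with the robot touching nothing.
It also fails if it takes over 51 s, if anything falls off the work surface, if the arm or the gripper's body presses on something with over 40 N, if the wrist force passes 120 N, or if a joint passes its speed limit or range.

## Working session

There is one attempt and no reset: what is moved stays moved. The work goes in short steps, Python scripts to look and compute and a tool call to move; the robot and the scene stay as the last step left them, time stands still between calls to the robot, and variables do not carry over. Pictures are saved under pics/ and viewed, and the job is handed in when it is done.

Besides the shell and the picture viewer there is one more tool, called after "Request:" as a command line: name --argument value ..., lists and objects as JSON in quotes. arm_command: Moves the arm, as the interface text tells. Its arguments: {"type":"object","properties":{"deltas":{"type":"array","items":{"type":"number"}},"hand":{"type":"number"},"grip_force":{"type":"number"}},"required":["deltas"]}

```bash
mkdir -p pics; cat > h.py <<'E'
import numpy as np, cv2
from bench import r
from scipy.spatial.transform import Rotation as R
def save(p,n): cv2.imwrite('pics/'+n,cv2.cvtColor(p['image'],cv2.COLOR_RGB2BGR))
def ray(p,uv,z,T=None):
    T=p['world_from_camera'] if T is None else T; T=np.array(T);K=np.array(p['intrinsics'])
    d=T[:3,:3]@np.linalg.solve(K,[uv[0],uv[1],1]); o=T[:3,3]
    return o+d*(z-o[2])/d[2]
def proj(p,X,T=None):
    T=np.array(p['world_from_camera'] if T is None else T);K=np.array(p['intrinsics'])
    c=T[:3,:3].T@(np.array(X)-T[:3,3]); q=K@c; return q[:2]/q[2]
E
python3 - <<'E'
from h import *
s=r.read_state(); print(s)
for n in ['top','side']:
    p=r.camera(n); save(p,n+'0.png'); print(n,np.array(p['world_from_camera']).round(3),np.array(p['intrinsics']).round(1))
    for q in ['chest','wedge','offcut','stick','sanding_block','short_foot','wedge_back']:
        print(q,[(round(d['conf'],2),np.round(d['centre'])) for d in r.boxes_of(p,q)][:4])
E
```

```text
{'time': 0.0, 'joint_positions': array([-1.23758257,  0.33285975, -0.06471863,  1.46095558,  0.02158511,
        1.34989123, -0.08849842]), 'joint_vel': array([-3.62999569e-04, -1.21451995e-03, -5.21939466e-05, -8.30220413e-04,
       -1.06064472e-03, -6.41487934e-04, -1.51570917e-04]), 'joint_torque': array([-7.12717360e-05, -6.23243809e+01,  2.45770044e-02, -3.89899671e+01,
       -6.14678767e-02,  3.98540148e-02,  1.61220560e-04]), 'ee_pos': array([0.21757465, 0.58548784, 0.22175474]), 'eef_rot': array([ 0.58088497,  0.40323144, -0.40403635, -0.58028587]), 'ft_force': array([ 0.58324315,  0.02914721, -0.28928089]), 'torque': array([-3.43887300e-05, -7.73694377e-02,  1.80559032e-02]), 'width': 0.08686591238387167}
top [[ 0.023 -0.99   0.142  0.329]
 [-1.    -0.024 -0.004  0.008]
 [ 0.007 -0.141 -0.99   1.448]
 [ 0.     0.     0.     1.   ]] [[551.1   0.  318.1]
 [  0.  551.1 243.4]
 [  0.    0.    1. ]]
chest [(0.69, array([258., 280.])), (0.55, array([216., 364.]))]
wedge [(0.95, array([272., 410.])), (0.92, array([218., 365.])), (0.6, array([338., 442.]))]
offcut [(0.97, array([2
[... 283 characters left out ...]
6.])), (0.59, array([272., 412.]))]
side [[ 0.929 -0.279  0.244  0.291]
 [-0.37  -0.717  0.59  -0.507]
 [ 0.01  -0.638 -0.77   0.789]
 [ 0.     0.     0.     1.   ]] [[434.3   0.  317.4]
 [  0.  434.3 239.2]
 [  0.    0.    1. ]]
chest [(0.7, array([230., 297.])), (0.6, array([304., 387.])), (0.26, array([135., 313.]))]
wedge [(0.96, array([304., 388.])), (0.89, array([452., 270.])), (0.8, array([386., 347.]))]
offcut [(0.81, array([311., 325.])), (0.16, array([305., 386.]))]
stick [(0.51, array([259., 399.]))]
sanding_block [(0.92, array([197., 339.]))]
short_foot [(0.66, array([230., 297.]))]
wedge_back [(0.92, array([383., 347.])), (0.88, array([452., 271.])), (0.73, array([305., 388.]))]
```

View pics/top0.png

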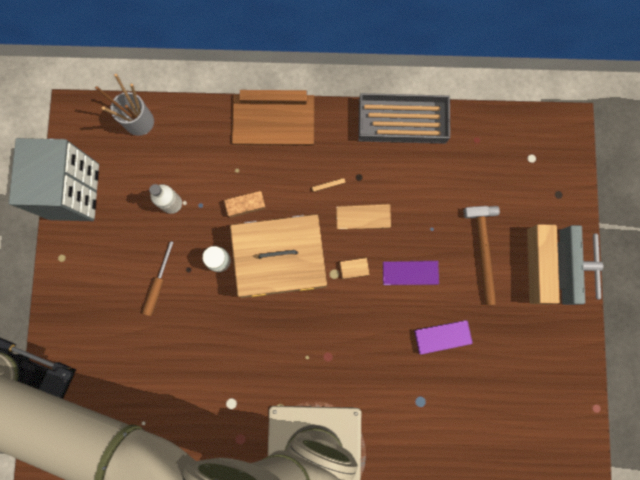

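View pics/side0.png

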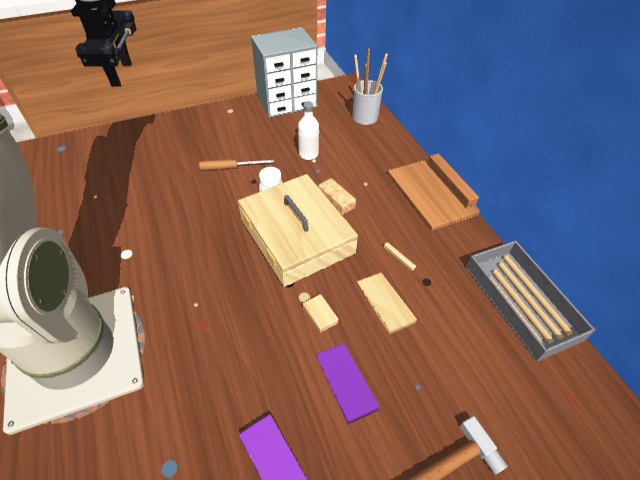

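```bash
python3 - <<'E'
from h import *
a=cv2.imread('pics/top0.png')[160:310,220:460]; cv2.imwrite('pics/ct.png',cv2.resize(a,None,fx=3.3,fy=3.3,interpolation=cv2.INTER_CUBIC))
a=cv2.imread('pics/side0.png')[150:350,220:460]; cv2.imwrite('pics/cs.png',cv2.resize(a,None,fx=3,fy=3,interpolation=cv2.INTER_CUBIC))
E
```

```text
(no output)
```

View pics/ct.png

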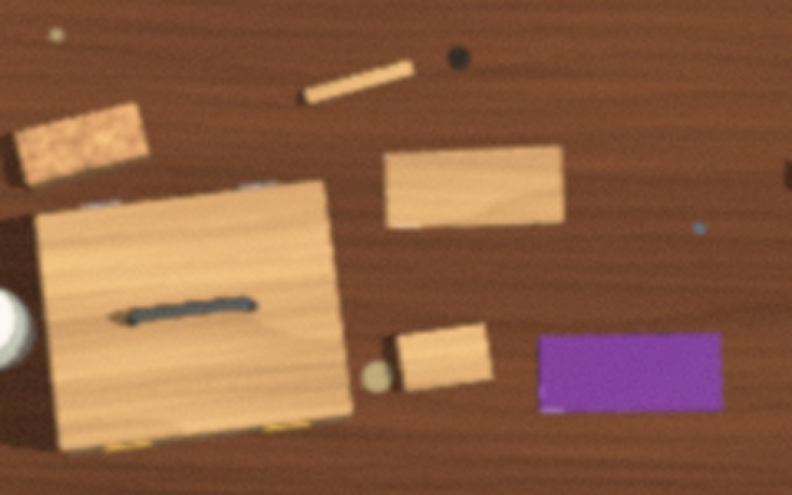

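View pics/cs.png

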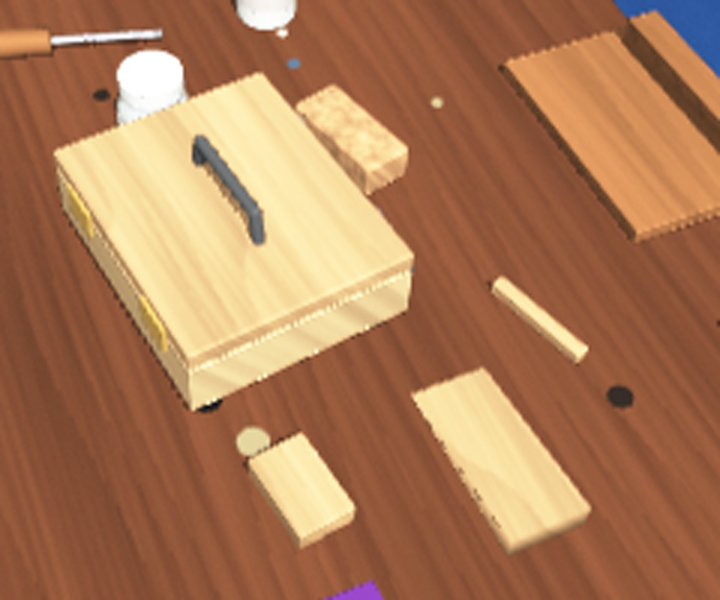

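```bash
cat >> h.py <<'E'
from scipy.optimize import least_squares
CH=np.array([[.09,.11,.095],[.09,-.11,.095],[-.09,-.11,.095],[-.09,.11,.095]])
WE=np.array([[.03,.07,.002],[.03,-.07,.022],[-.03,-.07,.022],[-.03,.07,.002]])
def place(q,M):
    c,s=np.cos(q[2]),np.sin(q[2]); return np.c_[q[0]+c*M[:,0]-s*M[:,1], q[1]+s*M[:,0]+c*M[:,1], M[:,2]]
def fit(obs,M,x0):
    # obs: list of (p,T,uv array with nan)
    def f(q):
        W=place(q,M); e=[]
        for p,T,uv in obs:
            e+=[(proj(p,w,T)-u) for w,u in zip(W,uv) if not np.isnan(u[0])]
        return np.ravel(e)
    s=least_squares(f,x0); return s.x,s.fun.reshape(-1,2)
E
python3 - <<'E'
from h import *
pt=r.camera('top'); ps=r.camera('side')
t=lambda L:np.array(L)/3.3+[220,160]
s=lambda L:np.array(L)/3+[220,150]
cht=t([(37,215),(323,182),(352,413),(62,450)]); chs=s([(262,73),(413,257),(190,361),(56,153)])
wet=t([(385,153),(562,147),(565,222),(387,228)]); wes=s([(484,369),(590,508),(511,545),(412,396)])
for M,a,b in ((CH,cht,chs),(WE,wet,wes)):
    for o in ([(pt,None,a)],[(ps,None,b)],[(pt,None,a),(ps,None,b)]):
        q,e=fit(o,M,[.55,-.1,0]); print(q.round(4),np.degrees(q[2]).round(2),np.abs(e).max().round(2))
for q in ['offcut','stick']:
    for d in r.boxes_of(pt,q)[:1]: print(q,ray(pt,d['centre'][::-1],.015))
E
```

```text
[0.4911 0.0996 0.147 ] 8.42 0.89
[0.4912 0.0978 0.148 ] 8.48 1.54
[0.4912 0.0988 0.1476] 8.46 1.33
[ 0.6087 -0.1166  0.0343] 1.96 0.37
[ 0.6089 -0.1166  0.0352] 2.01 0.76
[ 0.6089 -0.1166  0.0348] 2.0 0.76
offcut [ 0.47034939 -0.08872357  0.015     ]
stick [ 0.689891  -0.0198494  0.015    ]
```

```bash
python3 - <<'E'
from h import *
s=r.read_state(); print(R.from_quat(s['eef_rot']).as_matrix().round(3), s['time'])
p=r.camera('wrist'); save(p,'w0.png'); print(np.array(p['hand_eye']).round(3), np.array(p['intrinsics']).round(0))
E
```

```text
[[ 0.348 -0.    -0.937]
 [ 0.937  0.     0.348]
 [ 0.    -1.     0.   ]] 1.0
[[ 1.    -0.001  0.     0.001]
 [-0.001 -0.268  0.963 -0.163]
 [-0.    -0.963 -0.268  0.074]
 [ 0.     0.     0.     1.   ]] [[342.   0. 320.]
 [  0. 342. 240.]
 [  0.   0.   1.]]
```

View pics/w0.png

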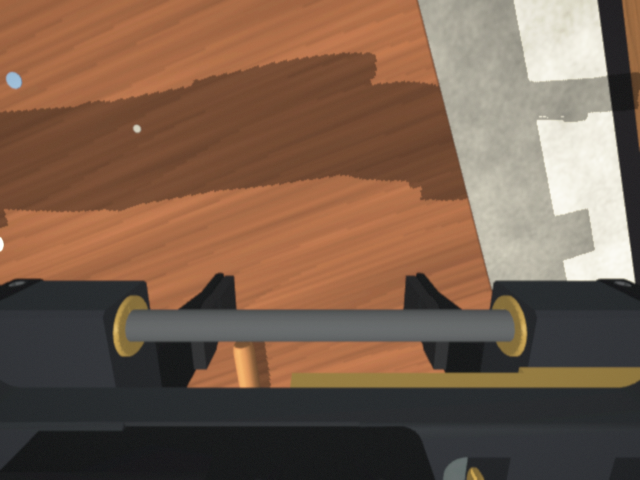

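Request:
arm_command --deltas '[-0.06,0,-0.08,0,8,0,-0.1,0,-0.132,0,16,0,-0.14,0,-0.185,0,24,0,-0.18,0,-0.238,0,32,0,-0.215,0,-0.285,0,40,0,-0.25,0,-0.33,0,48,0,-0.285,0,-0.377,0,56,0,-0.32,0,-0.423,0,60,0]' --hand 0

```text
time: 2.05
ee_pos: [0.4873, 0.1625, 0.2229]
eef_rot: [-0.704, -0.058, 0.058, 0.705]
ft_force: [0.7, 0.5, -0.1]
width: 0.0151
```

Request:
arm_command --deltas '[0.022,0,-0.052,0,2,0,0.044,0,-0.104,0,4,0,0.066,0,-0.156,0,6,0,0.088,0,-0.208,0,8,0,0.11,0,-0.26,0,8,0,0.117,0,-0.279,0,8,0,0.117,0,-0.279,0,8,0]'

```text
time: 2.92
ee_pos: [0.6484, -0.0925, 0.2221]
eef_rot: [0.707, 0.009, -0.009, -0.707]
ft_force: [0.3, 1.1, -0.1]
width: 0.0006
```

```bash
python3 - <<'E'
from h import *
s=r.read_state(); p=r.camera('wrist'); save(p,'w1.png'); M=R.from_quat(s['eef_rot']).as_matrix();print(s['ee_pos'],M.round(3),s['ft_force'])
T=np.eye(4);T[:3,:3]=M;T[:3,3]=s['ee_pos'];T=T@np.array(p['hand_eye']);np.save('T1.npy',T);np.save('K1.npy',p['intrinsics'])
for q,M_ in (([.4912,.0988,.1476],CH),([.6089,-.1166,.0348],WE)):
    print([proj(p,w,T).round(0) for w in place(q,M_)])
p=r.camera('top'); save(p,'top1.png')
E
```

```text
[ 0.64835804 -0.09246401  0.22212042] [[ 1.    -0.001 -0.026]
 [ 0.026 -0.001  1.   ]
 [-0.001 -1.    -0.   ]] [ 0.26689432  1.11762036 -0.1061613 ]
[array([ 199., -255.]), array([258., 115.]), array([ 41., 143.]), array([ -75., -208.])]
[array([310., 170.]), array([312., 295.]), array([260., 295.]), array([256., 171.])]
```

View pics/w1.png

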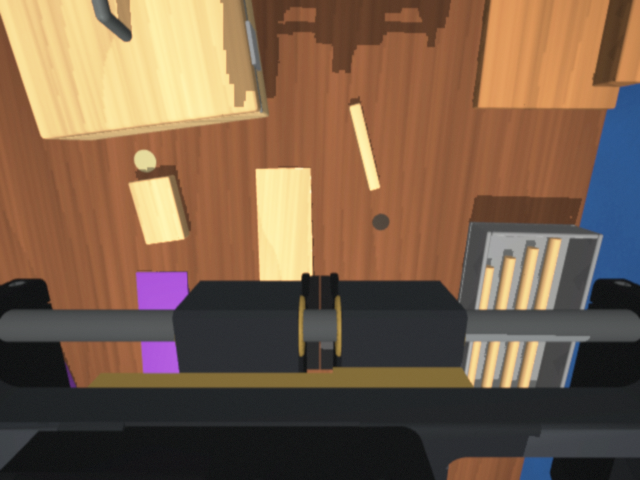

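Request:
arm_command --deltas '[0.003,0.03,0,0,0,0,0.003,0.09,0,0,0,0,0.003,0.15,0,0,0,0,0.003,0.18,0,0,0,0,0.003,0.19,0,0,0,0,0.003,0.19,0,0,0,0]'

```text
time: 3.78
ee_pos: [0.6517, -0.09, 0.0333]
eef_rot: [-0.707, -0.011, 0.01, 0.707]
ft_force: [0.2, -0.4, 0.3]
width: 0.0005
```

Request:
arm_command --deltas '[0.018,0,-0.025,0,0,0,0.018,0,-0.025,0,0,0,0.018,0.015,-0.025,0,0,0,0.018,0.027,-0.025,0,0,0,0.018,0.027,-0.025,0,0,0]'

```text
time: 4.4
ee_pos: [0.6689, -0.1147, 0.0038]
eef_rot: [-0.707, -0.009, 0.011, 0.707]
ft_force: [0.2, 0.8, -0.0]
width: 0.0009
```

```bash
python3 - <<'E'
from h import *
p=r.camera('side'); save(p,'s2.png')
a=p['image'][220:420,280:480,::-1]; cv2.imwrite('pics/s2c.png',cv2.resize(a,None,fx=3,fy=3,interpolation=cv2.INTER_CUBIC))
s=r.read_state();print(s['ee_pos'],s['ft_force'])
E
```

```text
[ 0.66946496 -0.1150941   0.00473806] [ 0.23369767 -0.51090735  0.14500535]
```

View pics/s2c.png

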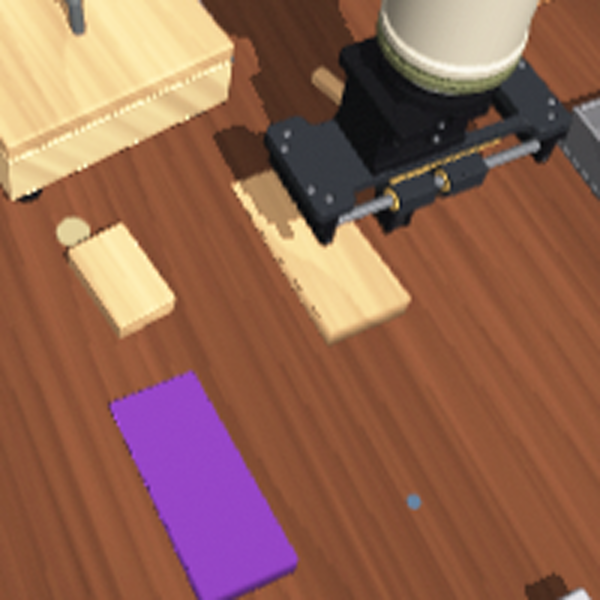

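Request:
arm_command --deltas '[-0.006,0,0,0,0,0,-0.012,0,0,0,0,0,-0.017,0,0,0,0,0,-0.022,0,0,0,0,0,-0.026,0,0,0,0,0,-0.026,0,0,0,0,0]'

```text
time: 5.2
ee_pos: [0.6439, -0.1164, 0.0056]
eef_rot: [-0.707, -0.01, 0.01, 0.707]
ft_force: [-0.2, -0.4, -0.1]
width: 0.0005
```

```bash
python3 - <<'E'
from h import *
s=r.read_state();print(s['ee_pos'],s['ft_force'])
p=r.camera('wrist'); save(p,'w2.png')
p=r.camera('top'); a=p['image'][160:310,220:460,::-1]; cv2.imwrite('pics/t2c.png',cv2.resize(a,None,fx=3.3,fy=3.3,interpolation=cv2.INTER_CUBIC))
E
```

```text
[ 0.64386566 -0.11644772  0.00562326] [-0.20431892 -0.42870552 -0.09358036]
```

View pics/w2.png

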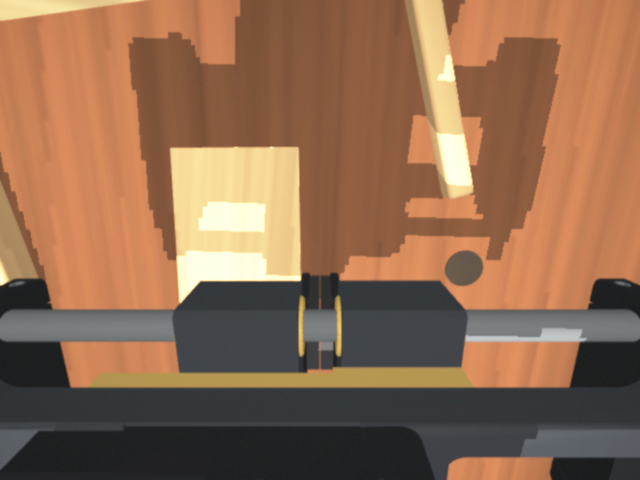

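View pics/t2c.png

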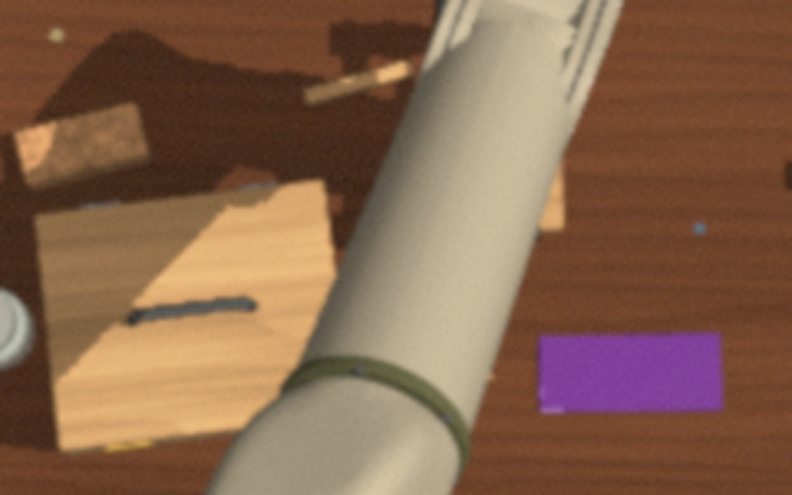

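```bash
cat >> h.py <<'E'
def wristT(s,p):
    T=np.eye(4);T[:3,:3]=R.from_quat(s['eef_rot']).as_matrix();T[:3,3]=s['ee_pos'];return T@np.array(p['hand_eye'])
E
python3 - <<'E'
from h import *
s=r.read_state();p=r.camera('wrist')
T=wristT(s,p)
for uv in [(171,148),(299,147),(301,270)]: print(ray(p,uv,.002 if uv[1]<200 else .011,T).round(4))
E
```

```text
[ 0.5721 -0.0457  0.002 ]
[ 0.6322 -0.0435  0.002 ]
[ 0.6344 -0.1015  0.011 ]
```

Request:
arm_command --deltas '[-0.003,0,0,0,-1,0,-0.006,0,0,0,-3,0,-0.009,0,0,0,-4.5,0,-0.011,0,0,0,-6,0,-0.013,0,0,0,-7,0,-0.013,0,0,0,-7,0]'

```text
time: 6.1
ee_pos: [0.6309, -0.1168, 0.0055]
eef_rot: [-0.705, -0.053, 0.053, 0.705]
ft_force: [0.3, -1.2, 0.1]
width: 0.0008
```

```bash
python3 - <<'E'
from h import *
s=r.read_state();p=r.camera('wrist');save(p,'w3.png');print(s['ee_pos'])
E
```

```text
[ 0.63092284 -0.11683455  0.00554195]
```

View pics/w3.png

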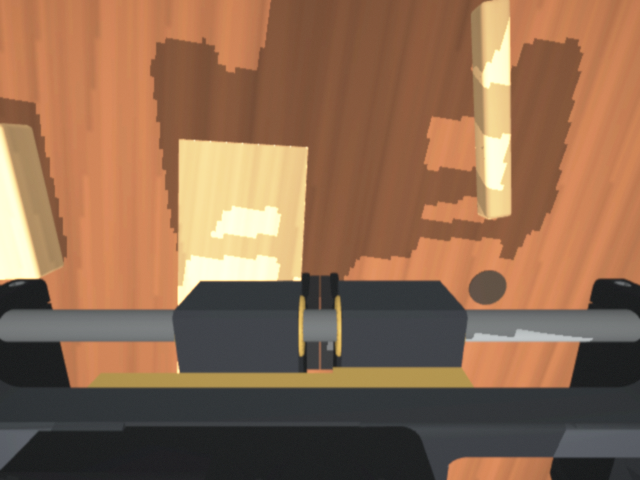

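```bash
python3 - <<'E'
from h import *
s=r.read_state();p=r.camera('wrist')
T=wristT(s,p)
a=ray(p,(179,139),.002,T);b=ray(p,(308,147),.002,T);c=ray(p,(302,275),.011,T)
print(a,b,c); m=(a+b)/2; y=np.arctan2(*(b-a)[[1,0]]); y2=np.arctan2(-(b-c)[0],(b-c)[1]); print(m,np.degrees([y,y2]))
f=np.array([.5737,.0201])
for yy in (y,y2):
    d=np.array([-np.sin(yy),np.cos(yy)]);n=np.array([np.cos(yy),np.sin(yy)])
    print('foot ahead of tip',d@(f-m[:2]),'lateral',n@(f-m[:2]),'back',m[:2]-.14*d)
E
```

```text
[ 0.55458801 -0.05068806  0.002     ] [ 0.61460119 -0.0452766   0.002     ] [ 0.62048456 -0.10573711  0.011     ]
[ 0.5845946  -0.04798233  0.002     ] [5.15249622 5.55790895]
foot ahead of tip 0.06878563361274921 lateral -0.004736317505755554 back [ 0.59716756 -0.18741662]
foot ahead of tip 0.06881742457664083 lateral -0.0042494905178209 back [ 0.59815385 -0.18732417]
```

Request:
arm_command --deltas '[0.006,0,0,0,0,0,0.006,-0.03,0,0,0,0,0.0,-0.05,-0.01,0,0,0,-0.02,-0.05,-0.05,0,1,0,-0.045,-0.05,-0.095,0,2.5,0,-0.045,-0.05,-0.095,0,2.5,0,-0.045,-0.03,-0.095,0,2.5,0,-0.045,-0.005,-0.095,0,2.5,0]' --hand 0.29

```text
time: 7.2
ee_pos: [0.6014, -0.2161, 0.0092]
eef_rot: [-0.706, -0.039, 0.038, 0.706]
ft_force: [0.1, 0.0, -0.8]
width: 0.0252
```

Request:
arm_command --deltas '[0,0,0,0,0,0,0,0,0,0,0,0]'

```text
time: 7.45
ee_pos: [0.6012, -0.217, 0.0107]
eef_rot: [-0.706, -0.038, 0.038, 0.706]
ft_force: [0.0, 1.3, 0.3]
width: 0.0255
```

```bash
python3 - <<'E'
from h import *
s=r.read_state();p=r.camera('wrist');save(p,'w4.png');print(s['ee_pos'],s['width'],s['ft_force'])
M=R.from_quat(s['eef_rot']).as_matrix();print(np.degrees(np.arctan2(M[1,0],M[0,0])))
p=r.camera('side');a=p['image'][220:420,280:480,::-1]; cv2.imwrite('pics/s4c.png',cv2.resize(a,None,fx=3,fy=3,interpolation=cv2.INTER_CUBIC))
E
```

```text
[ 0.60119531 -0.21697851  0.01068441] 0.025470387277230323 [0.00281473 1.34478428 0.26388579]
6.168209044973897
```

View pics/w4.png

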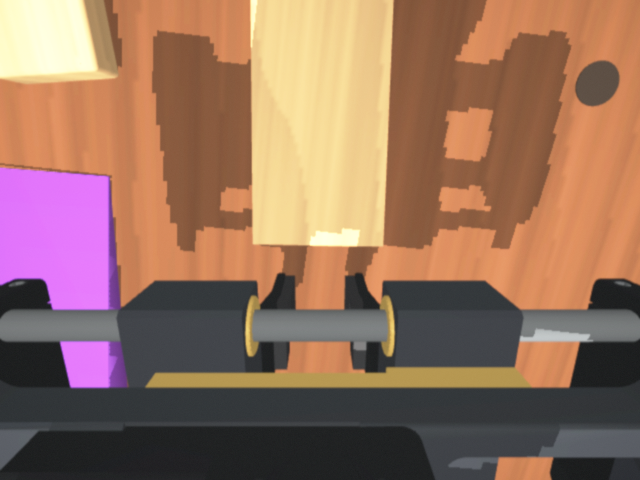

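View pics/s4c.png

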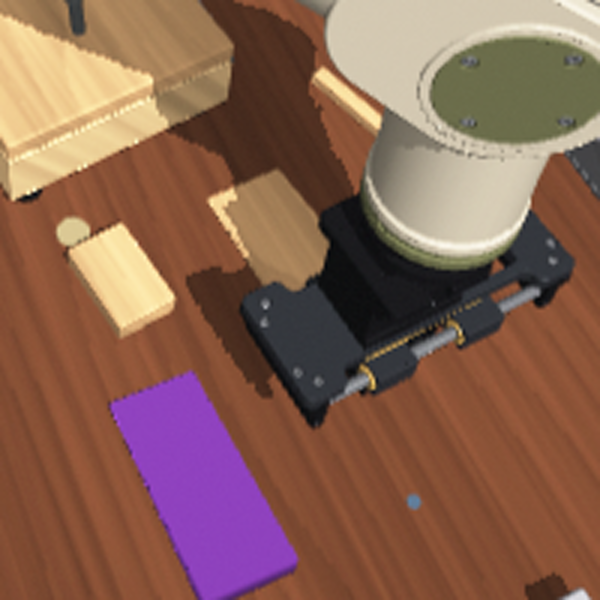

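Request:
arm_command --deltas '[0,0,0.01,0,0,0,0,0,0.018,0,0,0,0,0,0.032,0,0,0,0,0,0.046,0,0,0,0,0,0.06,0,0,0,0,0,0.075,0,0,0,0,0,0.085,0,0,0,0,0,0.092,0,0,0]'

```text
time: 8.55
ee_pos: [0.591, -0.1251, 0.0105]
eef_rot: [-0.706, -0.038, 0.038, 0.706]
ft_force: [0.2, -1.3, -0.3]
width: 0.0253
```

```bash
python3 - <<'E'
from h import *
s=r.read_state();p=r.camera('wrist');save(p,'w5.png');print(s['ee_pos'],s['width'],s['ft_force'])
p=r.camera('side');a=p['image'][180:380,250:450,::-1]; cv2.imwrite('pics/s5c.png',cv2.resize(a,None,fx=3,fy=3,interpolation=cv2.INTER_CUBIC))
E
```

```text
[ 0.59096737 -0.12513557  0.0104892 ] 0.025339474892134454 [ 0.18897997 -1.2916464  -0.3406703 ]
```

View pics/w5.png

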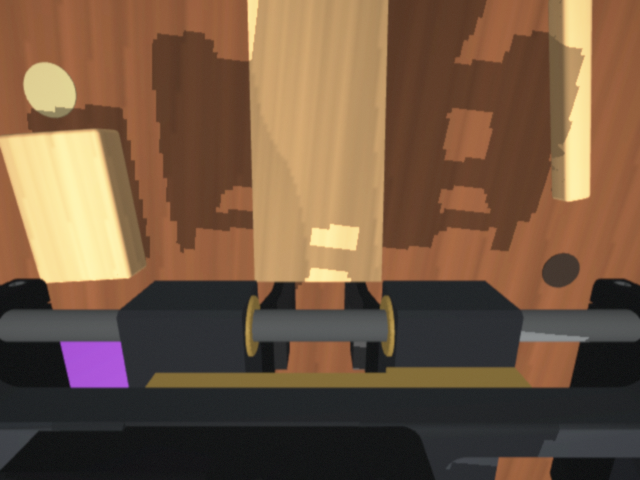

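View pics/s5c.png

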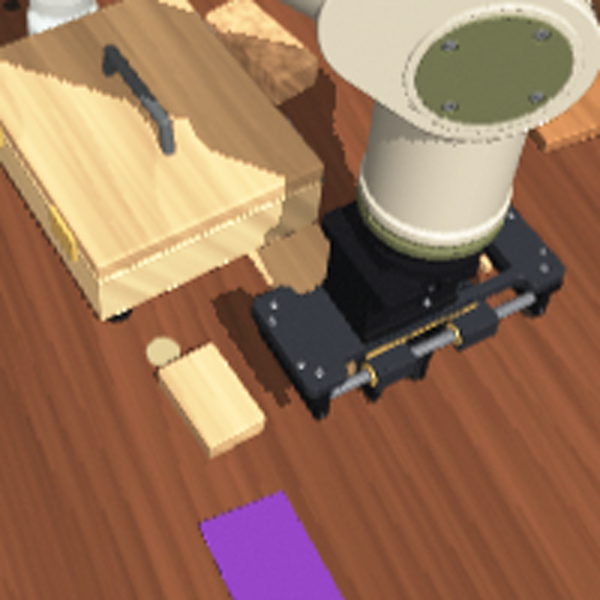

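Request:
arm_command --deltas '[0,0,0.005,0,0,0,0,0,0.01,0,0,0,0,0,0.015,0,0,0,0,0,0.018,0,0,0,0,0,0.018,0,0,0]'

```text
time: 9.28
ee_pos: [0.5891, -0.1076, 0.0105]
eef_rot: [-0.706, -0.038, 0.038, 0.706]
ft_force: [-0.1, 0.1, 0.0]
width: 0.0252
```

Request:
arm_command --deltas '[0,0,0.001,0,0,0,0,0,0.002,0,0,0,0,0,0.003,0,0,0]'

```text
time: 9.65
ee_pos: [0.5888, -0.1051, 0.0105]
eef_rot: [-0.706, -0.038, 0.038, 0.706]
ft_force: [0.4, 0.1, -1.2]
width: 0.0251
```

Request:
arm_command --deltas '[0,0,0.001,0,0,0,0,0,0.002,0,0,0,0,0,0.003,0,0,0]'

```text
time: 10.02
ee_pos: [0.5885, -0.102, 0.0105]
eef_rot: [-0.706, -0.038, 0.038, 0.706]
ft_force: [-0.3, -0.4, 0.5]
width: 0.0254
```

Request:
arm_command --deltas '[0,0,0.001,0,0,0,0,0,0.002,0,0,0,0,0,0.002,0,0,0]'

```text
time: 10.4
ee_pos: [0.5883, -0.1, 0.0106]
eef_rot: [-0.706, -0.038, 0.038, 0.706]
ft_force: [-0.3, -1.1, -0.2]
width: 0.0252
```

Request:
arm_command --deltas '[0,0,0.001,0,0,0,0,0,0.002,0,0,0,0,0,0.002,0,0,0]'

```text
time: 10.78
ee_pos: [0.5881, -0.098, 0.0106]
eef_rot: [-0.706, -0.038, 0.038, 0.706]
ft_force: [-0.5, 0.2, 0.3]
width: 0.0252
```

Request:
arm_command --deltas '[0,0,0.001,0,0,0,0,0,0.002,0,0,0,0,0,0.002,0,0,0]'

```text
time: 11.15
ee_pos: [0.5878, -0.096, 0.0105]
eef_rot: [-0.706, -0.038, 0.038, 0.706]
ft_force: [-0.4, -0.8, 0.4]
width: 0.0251
```

Request:
arm_command --deltas '[0,0,0.001,0,0,0,0,0,0.002,0,0,0,0,0,0.002,0,0,0]'

```text
time: 11.52
ee_pos: [0.5876, -0.094, 0.0105]
eef_rot: [-0.706, -0.038, 0.038, 0.706]
ft_force: [-0.3, 0.9, 0.6]
width: 0.0251
```

Request:
arm_command --deltas '[0,0,0.001,0,0,0,0,0,0.002,0,0,0,0,0,0.002,0,0,0]'

```text
time: 11.9
ee_pos: [0.5874, -0.092, 0.0105]
eef_rot: [-0.706, -0.038, 0.038, 0.706]
ft_force: [-0.8, -0.5, -0.0]
width: 0.0255
```

```bash
python3 - <<'E'
from h import *
s=r.read_state();p=r.camera('wrist');save(p,'w6.png');print(s['ee_pos'],s['width'],s['ft_force'])
p=r.camera('side');a=p['image'][180:380,250:450,::-1]; cv2.imwrite('pics/s6c.png',cv2.resize(a,None,fx=3,fy=3,interpolation=cv2.INTER_CUBIC))
E
```

```text
[ 0.58742504 -0.09201114  0.01053781] 0.025546510926895943 [-0.76439558 -0.50706621 -0.02923816]
```

View pics/w6.png

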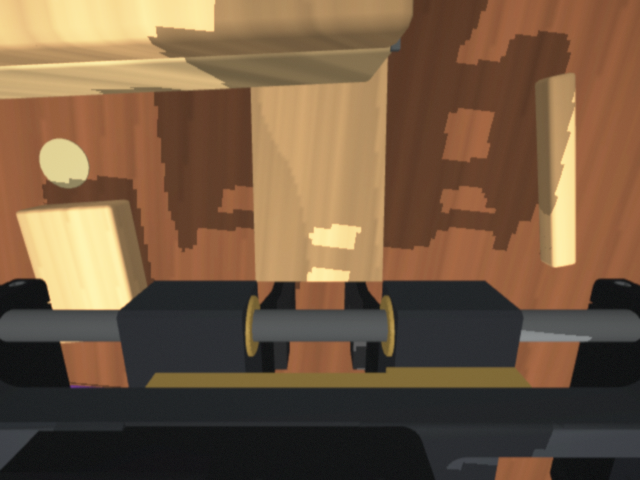

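View pics/s6c.png

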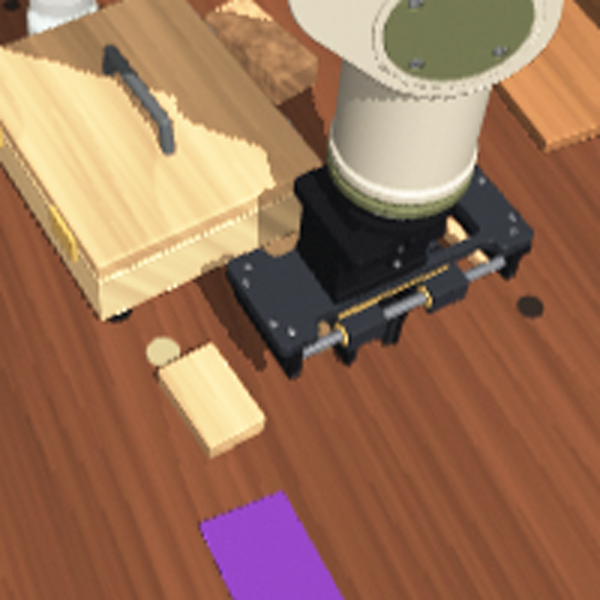

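Request:
arm_command --deltas '[0,0,0.001,0,0,0,0,0,0.002,0,0,0,0,0,0.002,0,0,0]'

```text
time: 12.38
ee_pos: [0.5872, -0.09, 0.0105]
eef_rot: [-0.706, -0.038, 0.038, 0.706]
ft_force: [-0.3, -0.3, 0.2]
width: 0.0252
```

Request:
arm_command --deltas '[0,0,0.001,0,0,0,0,0,0.002,0,0,0,0,0,0.002,0,0,0]'

```text
time: 12.75
ee_pos: [0.587, -0.088, 0.0105]
eef_rot: [-0.706, -0.038, 0.038, 0.706]
ft_force: [-0.3, 0.8, 0.3]
width: 0.0253
```

Request:
arm_command --deltas '[0,0,0.001,0,0,0,0,0,0.002,0,0,0,0,0,0.002,0,0,0]'

```text
time: 13.12
ee_pos: [0.5868, -0.0861, 0.0105]
eef_rot: [-0.706, -0.038, 0.038, 0.706]
ft_force: [0.1, 0.9, -0.3]
width: 0.0251
```

Request:
arm_command --deltas '[0,0,0.001,0,0,0,0,0,0.002,0,0,0,0,0,0.002,0,0,0]'

```text
time: 13.5
ee_pos: [0.5866, -0.0843, 0.0105]
eef_rot: [0.706, 0.038, -0.038, -0.706]
ft_force: [0.7, -1.4, -0.2]
width: 0.0251
```

Request:
arm_command --deltas '[0,0,0.001,0,0,0,0,0,0.002,0,0,0,0,0,0.002,0,0,0]'

```text
time: 13.88
ee_pos: [0.5863, -0.0826, 0.0105]
eef_rot: [0.706, 0.038, -0.038, -0.706]
ft_force: [0.0, -4.6, -1.0]
width: 0.0251
```

Request:
arm_command --deltas '[0,0,0.001,0,0,0,0,0,0.0015,0,0,0]'

```text
time: 14.12
ee_pos: [0.5862, -0.0814, 0.0106]
eef_rot: [0.706, 0.038, -0.037, -0.706]
ft_force: [0.6, -5.8, -1.7]
width: 0.0252
```

Request:
arm_command --deltas '[0,0,0,0,0,0,0,0,0,0,0,0]'

```text
time: 14.38
ee_pos: [0.5862, -0.0814, 0.0106]
eef_rot: [0.706, 0.038, -0.037, -0.706]
ft_force: [0.6, -4.7, -1.2]
width: 0.025
```

```bash
python3 - <<'E'
from h import *
s=r.read_state();p=r.camera('wrist');save(p,'w7.png');print(s['ee_pos'],s['ft_force'])
p=r.camera('side');save(p,'s7.png')
a=p['image'][180:330,220:420,::-1];b=cv2.imread('pics/side0.png')[180:330,220:420]
cv2.imwrite('pics/s7c.png',cv2.resize(np.vstack([a,b]),None,fx=2,fy=2,interpolation=cv2.INTER_CUBIC))
for i in range(3): r.camera('top'); print(r.read_state()['ft_force'])
E
```

```text
[ 0.58620385 -0.0813777   0.01056962] [ 0.60542136 -4.67909821 -1.20017771]
[ 0.48534979 -5.07059091 -1.40124874]
[ 0.5028468  -5.00087845 -1.4278001 ]
[-0.19576536 -5.73945249 -0.4040195 ]
```

View pics/s7c.png

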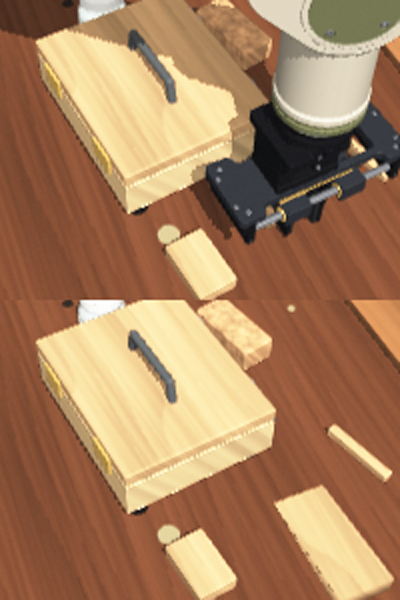

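Request:
arm_command --deltas '[0,0,0.0006,0,0,0,0,0,0.0006,0,0,0,0,0,0.0006,0,0,0]'

```text
time: 15.0
ee_pos: [0.5861, -0.0809, 0.0105]
eef_rot: [0.706, 0.038, -0.037, -0.706]
ft_force: [-0.2, -5.7, -0.4]
width: 0.0251
```

Request:
arm_command --deltas '[0,0,-0.01,0,0,0,0,0,-0.03,0,0,0,0,-0.05,-0.03,0,0,0,0,-0.1,-0.03,0,0,0,0,-0.13,-0.01,0,0,0,0,-0.13,0.03,0,0,0,0,-0.13,0.03,0,0,0,0,-0.13,0.03,0,0,0]' --hand 0

```text
time: 16.0
ee_pos: [0.5829, -0.0515, 0.1405]
eef_rot: [0.706, 0.037, -0.038, -0.706]
ft_force: [-0.8, -0.2, -1.2]
width: 0.0006
```

```bash
python3 - <<'E'
from h import *
s=r.read_state();p=r.camera('wrist');save(p,'w8.png');print(s['ee_pos'],s['ft_force'],s['width'])
T=wristT(s,p);print([proj(p,w,T).round(0) for w in place([.4912,.0988,.1476],CH)]); print(proj(p,[.5737,.0201,.095],T))
np.save('T8.npy',T);np.save('K8.npy',p['intrinsics'])
E
```

```text
[ 0.58286413 -0.05151479  0.14047791] [-0.78484392 -0.16265566 -1.16295664] 0.0005723937808246933
[array([ 343., -334.]), array([352., 181.]), array([ 56., 194.]), array([ -69., -309.])]
[317.28206029 148.2281134 ]
```

View pics/w8.png

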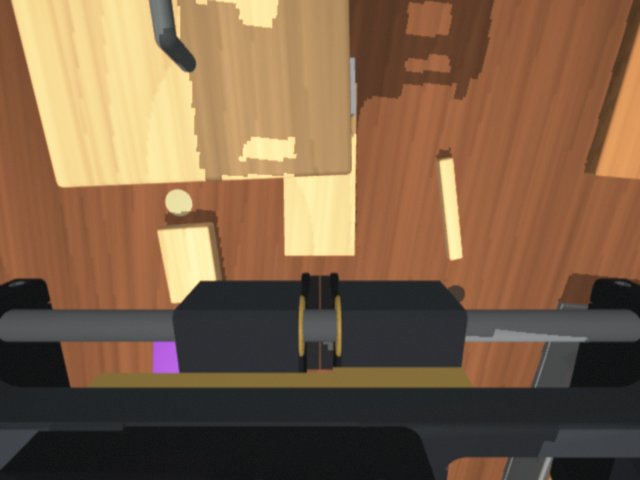

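```bash
python3 - <<'E'
from h import *
a=cv2.imread('pics/side0.png');save(r.camera('side'),'s9.png');b=cv2.imread('pics/s9.png');c=cv2.imread('pics/s7.png')
g=lambda i:cv2.cvtColor(i,cv2.COLOR_BGR2GRAY).astype(np.float32)
for nm,(r0,r1,c0,c1) in {'nearleft':(225,290,236,300),'clasp':(200,290,238,275),'ref':(60,115,255,320)}.items():
    for i in (c,b): print(nm,cv2.phaseCorrelate(g(a)[r0:r1,c0:c1],g(i)[r0:r1,c0:c1]))
cv2.imwrite('pics/s9c.png',cv2.resize(b[150:330,220:460],None,fx=3,fy=3,interpolation=cv2.INTER_CUBIC))
p=r.camera('wrist');s=r.read_state();T=wristT(s,p)
for uv in [(352,173),(60,187)]: print(ray(p,uv,.095,T))
print(place([.4912,.0988,.1476],CH))
for uv in [(285,255),(354,255)]: print('wedge back',ray(p,uv,.022,T))
E
```

```text
nearleft ((-0.08164963369274147, -0.017487544076189465), 0.9609906828651825)
nearleft ((-0.1542095536115795, 0.017629469615890514), 0.9534456551902823)
clasp ((0.07816066905768437, -0.24955919612707333), 0.9710890098412832)
clasp ((-0.03306383359619147, -0.0605595955881455), 1.008312571446101)
ref ((-0.198465386269973, 0.30962633175813536), 0.358409873202995)
ref ((0.05571190973714124, -0.1635861080425478), 0.6037349828967342)
[0.59588442 0.00760123 0.095     ]
[ 0.42103397 -0.01909744  0.095     ]
[[ 0.56404431  0.22083978  0.095     ]
 [ 0.59639853  0.00323186  0.095     ]
 [ 0.41835569 -0.02323978  0.095     ]
 [ 0.38600147  0.19436814  0.095     ]]
wedge back [ 0.55468283 -0.07268197  0.022     ]
wedge back [ 0.61396911 -0.06646516  0.022     ]
```

View pics/s9c.png

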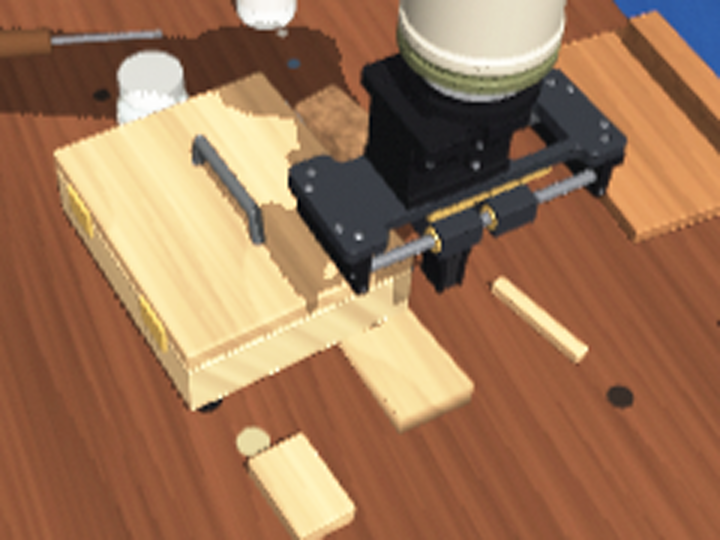

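Request:
arm_command --deltas '[-0.001,0,0.03,0,0,0,-0.0015,0,0.06,0,0,0,-0.0015,0.01,0.0735,0,0,0,-0.0015,0.025,0.0735,0,0,0,-0.0015,0.035,0.0735,0,0,0,-0.0015,0.04,0.0735,0,0,0,-0.0015,0.04,0.0735,0,0,0]'

```text
time: 17.02
ee_pos: [0.5734, 0.0218, 0.1001]
eef_rot: [0.706, 0.037, -0.038, -0.706]
ft_force: [-0.4, -0.9, -0.2]
width: 0.0002
```

Request:
arm_command --deltas '[0,0.001,0,0,0,0,0,0.002,0,0,0,0,0,0.003,0,0,0,0]'

```text
time: 17.4
ee_pos: [0.5737, 0.0226, 0.0977]
eef_rot: [-0.706, -0.038, 0.038, 0.706]
ft_force: [-0.6, -0.3, 0.5]
width: 0.0008
```

Request:
arm_command --deltas '[0,0.001,0,0,0,0,0,0.0015,0,0,0,0]'

```text
time: 17.65
ee_pos: [0.5736, 0.0226, 0.096]
eef_rot: [-0.706, -0.038, 0.038, 0.706]
ft_force: [-0.7, 0.0, 0.6]
width: 0.0004
```

Request:
arm_command --deltas '[0,0.0005,0,0,0,0,0,0.001,0,0,0,0]'

```text
time: 17.9
ee_pos: [0.5737, 0.0226, 0.0951]
eef_rot: [-0.706, -0.038, 0.038, 0.706]
ft_force: [-1.9, 0.4, 4.8]
width: 0.0002
```

Request:
arm_command --deltas '[0,0.0005,0,0,0,0,0,0.001,0,0,0,0]'

```text
time: 18.15
ee_pos: [0.5738, 0.0226, 0.0949]
eef_rot: [-0.706, -0.038, 0.037, 0.706]
ft_force: [-5.4, -0.3, 12.1]
width: 0.0003
```

Request:
arm_command --deltas '[-0.0003,0.0002,0,0,0,0,-0.0003,0.0002,0,0,0,0,-0.0003,0.0002,0,0,0,0,-0.0003,0.0002,0,0,0,0]'

```text
time: 18.65
ee_pos: [0.5738, 0.0226, 0.095]
eef_rot: [-0.706, -0.038, 0.037, 0.706]
ft_force: [-3.6, -0.3, 10.2]
width: 0.0008
```

Request:
arm_command --deltas '[0,0,0,0,0,0,0,0,0,0,0,0,0,0,0,0,0,0,0,0,0,0,0,0]'

```text
time: 19.15
ee_pos: [0.5738, 0.0226, 0.095]
eef_rot: [-0.706, -0.038, 0.037, 0.706]
ft_force: [-3.2, 0.5, 11.1]
width: 0.0006
```

Request:
arm_command --deltas '[0,0,0,0,0,0,0,0,0,0,0,0,0,0,0,0,0,0,0,0,0,0,0,0]'

```text
time: 19.65
ee_pos: [0.5738, 0.0226, 0.0949]
eef_rot: [-0.706, -0.038, 0.037, 0.706]
ft_force: [-3.1, 0.3, 10.7]
width: 0.0005
```

Request:
arm_command --deltas '[-0.0002,0.0004,0,0,0,0,-0.0003,0.0008,0,0,0,0,-0.0003,0.0008,0,0,0,0,-0.0003,0.0008,0,0,0,0]'

```text
time: 20.15
ee_pos: [0.5739, 0.0226, 0.0948]
eef_rot: [-0.706, -0.038, 0.037, 0.706]
ft_force: [-4.6, -0.9, 15.3]
width: 0.0006
```

Request:
arm_command --deltas '[0,0,0,0,0,0,0,0,0,0,0,0,0,0,0,0,0,0,0,0,0,0,0,0,0,0,0,0,0,0,0,0,0,0,0,0,0,0,0,0,0,0,0,0,0,0,0,0]'

```text
time: 21.15
ee_pos: [0.5738, 0.0226, 0.0948]
eef_rot: [-0.706, -0.038, 0.037, 0.706]
ft_force: [-5.0, -0.7, 16.7]
width: 0.0004
```

```bash
python3 - <<'E'
from h import *
save(r.camera('side'),'s10.png')
g=lambda i:cv2.cvtColor(cv2.imread('pics/'+i),cv2.COLOR_BGR2GRAY).astype(np.float32)
a=g('side0.png');b=g('s10.png')
for (r0,r1,c0,c1) in [(225,290,236,300),(200,290,238,275)]: print(cv2.phaseCorrelate(a[r0:r1,c0:c1],b[r0:r1,c0:c1]))
print(r.read_state()['ft_force'])
E
```

```text
((0.005168844705998765, -0.015635598263578743), 0.981589551601145)
((-0.0017806600640071224, -0.03001802206118498), 0.9666603770520952)
[-4.90873215 -0.68566509 16.02193894]
```

Request:
arm_command --deltas '[0,-0.005,0,0,0,0,0,-0.03,0,0,0,0,0,-0.08,0,0,0,0,0,-0.13,0,0,0,0,0,-0.14,-0.05,0,0,0,0,-0.14,-0.1,0,0,0,0,-0.14,-0.15,0,0,0,0,-0.14,-0.18,0,0,0]'

```text
time: 22.2
ee_pos: [0.5917, -0.1595, 0.233]
eef_rot: [0.706, 0.037, -0.037, -0.706]
ft_force: [0.0, -0.0, -0.2]
width: 0.0004
```

```bash
python3 - <<'E'
from h import *
p=r.camera('side');save(p,'s11.png');b=p['image'][...,::-1]
g=lambda i:cv2.cvtColor(cv2.imread('pics/'+i),cv2.COLOR_BGR2GRAY).astype(np.float32)
a=g('side0.png');bb=g('s11.png')
for (r0,r1,c0,c1) in [(225,290,236,300),(200,290,238,275)]: print(cv2.phaseCorrelate(a[r0:r1,c0:c1],bb[r0:r1,c0:c1]))
cv2.imwrite('pics/s11c.png',cv2.resize(b[150:350,220:460],None,fx=3,fy=3,interpolation=cv2.INTER_CUBIC))
s=r.read_state();print(s['ee_pos'],s['ft_force'],s['time'])
E
```

```text
((-0.13257378710777346, -0.0028864958638763483), 0.9423277887205282)
((-0.012590922659953208, -0.02022748433611099), 1.0136006759272682)
[ 0.59121565 -0.16322154  0.23299443] [-3.26904491 -2.0290016  -0.22021124] 22.25
```

View pics/s11c.png

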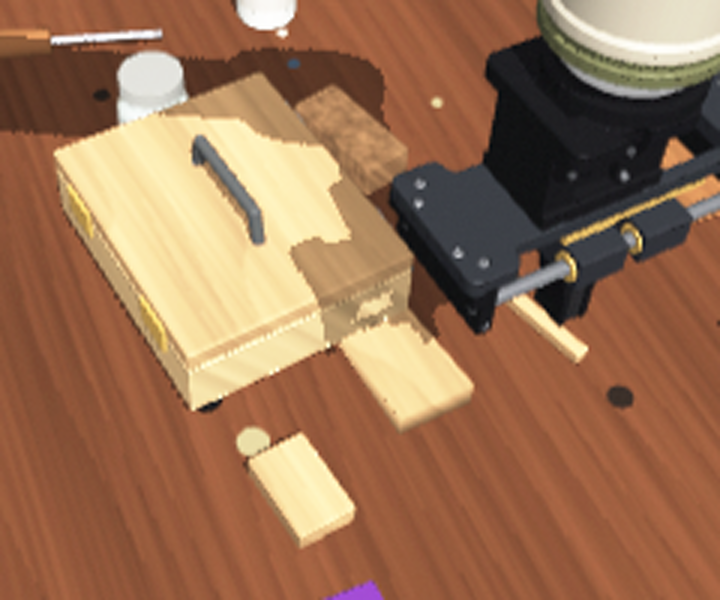

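Request:
arm_command --deltas '[0,0,0,0,0,0,0,0,0,0,0,0,0,0,0,0,0,0]'

```text
time: 22.62
ee_pos: [0.5924, -0.155, 0.233]
eef_rot: [-0.706, -0.038, 0.038, 0.706]
ft_force: [-0.1, -0.2, 0.1]
width: 0.0003
```

```bash
python3 -c "
from bench import r
print(r.read_state()['ft_force']); print(r.close_job())"
```

```text
[-0.14968268 -0.1993746   0.0984992 ]
the job is handed in; nothing more can be done
None
```

The wedge is snug under the chest's short foot, the press on the corner above it showed no rocking, and the job is handed in at about 22.6 s.

- **Wedging:** I nudged the plain wooden wedge sideways to line it up, then pushed its back face with both fingertips. The push rose to about 5–6 N, with the tip roughly 47–50 mm past the foot's centre.
- **Press test:** I pressed on the top at that corner with 10–12 N for over a second, then 15–17 N for another second. The corner sank about 0.6 mm. There was also a sideways load of about 5 N during the harder press.
- **Last checks:** Side pictures from before wedging, during the press and afterwards show the chest shifted by less than 0.2 pixels. In the last side picture, the wedge is where I left it and the offcut and stick look untouched. The hand is clear, with wrist force near zero.
- **Disagreement:** The wrist camera placed the chest edge about 4 mm further along y than my first estimate from the top and side cameras. Since the chest had not moved, I put this down to calibration and aimed the press about 2 mm towards the wrist camera's reading.

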